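Load a resin bottle onto the bottle roller and close up its end guide

TASK

With your fingertips only, slowly roll the lying white bottle up the loading ramp and over the front roller until it settles in its seat against the rear roller, keeping your fingers behind it all the way so that it never rolls back. Then push the sliding end guide along its rail until it meets the bottle's base, so that the bottle cannot creep off the rollers, and take your hand away. Do not grip, pick up or carry the bottle, and leave everything else on the bench where it stands.

Things in the scene. Friction and masses are not known exactly. Their poses are not given: they have to be found in the camera images.
- roller_unit: Bench bottle roller with a loading ramp, fixed to the bench, 385 mm long, 370 mm wide. Origin on the bench surface; x runs level from the ramp's foot to the rollers (the way to push), y along the rollers to the end where the guide is parked, z up. Unit frame, mm: end plates at y +-152, 64 high; white motor housing y -157 to -212, 90 high; guide rail at x 181, top z 66.
- ramp: Grey sheet-metal loading ramp, part of the unit. Origin: middle of its foot, on its surface (unit x -180, z 8 mm); x points up the slope, y as the unit's, z square to the sheet. It rises at 12 degrees, is 238 mm long and 290 mm wide, with 16 mm high side lips and a 14 mm high lip across the foot at x 0. Its surface leads in line onto the top of the front roller.
- front_roller (a point): Middle of the front roller's axis (unit x 66, z 45 mm). The roller runs along the unit's y, with five black rubber sleeves 30 mm in diameter, 34 mm long, 21 mm apart, and does not turn (drive off). Highest point of the bottle's way: its centre is then 61 mm above this point.
- rear_roller (a point): Middle of the rear roller's axis (unit x 132, z 45 mm), a roller like the front one; the bottle stops against it.
- seat (a point): Middle of the seat line between the rollers, where the axis of a seated bottle runs: unit x 99, y 0, z 97 mm, axes as the unit's. The bottle may lie anywhere along y there.
- bottle: White, smooth, slippery wide-mouth plastic bottle on its side across the ramp, at first at the foot lip (centre unit x -157, z 60 mm). Straight body 92 mm diameter, 150 long; cap 70 mm diameter; 190 mm overall; 0.4 to 0.8 kg. Origin on its axis, mid straight body; its y axis runs along it, cap to base, parallel to the unit's y. Let go on the slope it rolls back; past the front roller it drops 9 mm and stays.
- bottle_base (a point): Centre of the bottle's flat base, 75 mm from its origin along its y axis; the base faces the end guide.
- end_guide (a joint): Sliding end guide on the rail, in m: 0 fully parked (face at unit y 135 mm), growing up to 0.12 as it slides towards the bottle, along the unit's -y. It slides with about 1.5 N of friction and stays where it is left.
- guide_face (a point): Centre of the guide's face that meets the bottle's base, level with the axis of a seated bottle; axes as the unit's. The guide is an upright black plastic plate 56 mm wide (unit x), 8 mm thick, reaching from 33 mm below to 42 mm above this point (top 139 mm over the bench).
- guide_back (a point): Where to push: on the back of the guide plate, 8 mm along the unit's +y from the face and 24 mm above its centre (121 mm over the bench, 18 mm below the top edge). The back is bare from 15 mm below this point up; below that it carries a rib and the arm to the rail, which stand out 22 mm.
- glass_bottle: Bystander: clear glass reagent bottle with a blue cap, upright, 70 mm in diameter, 145 mm tall, origin under its middle; loose.
- beaker: Bystander: glass beaker, 68 mm in diameter, 85 mm tall, origin under its middle; loose.
- jar: Bystander: small white screw-cap jar, 54 mm in diameter, 60 mm tall, origin under its middle; loose.
- tip_box: Bystander: grey pipette-tip box with a clear lid, 117 x 87 x 72 mm, origin under its middle; loose.
- tube_rack: Bystander: orange tube rack with five capped tubes, 105 x 175 mm, 114 mm tall, origin under its middle; loose.
- driver: Bystander: screwdriver lying on the bench, 150 mm long; loose.
- wash_bottle: Bystander: white plastic bottle with a blue cap, upright, 62 mm in diameter, 150 mm tall, origin under its middle; loose.
Not all that is in view belongs to the job. Leave any green look-alike of the bottle alone.

How it is judged (in metres and radians):
On the way, in this order (a step that is already met when the one before it is completed fails the run):
1. the bottle lies in its seat between the rollers (x of bottle in the frame of seat between -0.008 and 0.008 m and z of bottle in the frame of seat between -0.008 and 0.008 m and angle between the y axis of bottle and the y axis of roller_unit, either way round below 0.08 rad), for 0.3 s.
2. the end guide has been pushed up to the bottle's base (all of step 1 and y of bottle_base in the frame of guide_face between -0.008 and 0.004 m), for 0.2 s.
At the end, for the whole second after the job is handed in: the bottle lies at rest on both rollers, its axis within 8 mm of the seat line and within 0.08 rad of parallel to the rollers, and the guide's face is no more than 8 mm from the bottle's base (all of step 2 and linear speed of bottle below 0.02 m/s and angular speed of bottle below 0.3 rad/s and velocity of joint end_guide below 0.01 m/s); the robot touches nothing.
It fails at once if the bottle rolls loose on the ramp (faster than 0.12 m/s without the fingers on it) (x of bottle in the frame of roller_unit below 0.06 m and contact force between bottle and the fingers below 0.02 N and linear speed of bottle above 0.12 m/s).
It fails at once if the bottle is lifted or carried: its axis more than 62 mm above the plane of the ramp (46 mm when it rolls) (z of bottle in the frame of ramp above 0.062 m).
It fails at once if a bystander is disturbed (moved more than 25 mm) (distance of any of glass_bottle, beaker, jar, tip_box, tube_rack, driver, wash_bottle from where it was at the start of the episode above 0.025 m).
It also fails if it takes over 64 s, if anything falls off the work surface, if the arm or the gripper's body presses on something with over 40 N, if the wrist force passes 120 N, or if a joint passes its speed limit or range.

ROBOT

A 6-joint arm with a two-finger parallel gripper is mounted at the origin on the work surface. World frame = base frame: x ahead of the robot, y to its left, z up, the work surface at z = 0. Lengths are in mm, angles in rad, forces in N, time in s.
With the tool pointing down it reaches from about 325 to 775 mm from the base axis. Payload 5.5 kg.
Tool frame: the origin (TCP) lies on the mounting face of the last link; the fingertips stand env.tips_ahead ahead of it and the grasp point (between the pads) lies 155 mm ahead of it (env.tips_ahead is the distance from the TCP to the fingertips, in mm); z points along the fingers, y is the direction in which the jaws open and shut (so a half turn about z gives the same grasp; the last joint's range is limited). The gripper opens to 85 mm and grips with 20 to 120 N. Pads are 22 mm wide; open, the fingers measure 114 mm over their backs; the gripper's body (76 mm by 85 mm) begins 54 mm behind the grasp point. The pads swing forward as they close: fully open they stand 13 mm farther back than shut.
Start: joints at [-1.291, 0.091, 1.231, -0, 1.82, -0.057], TCP at [198.282, -566.306, 404.675] pointing down, gripper open.
Joint ranges: [-2.87, 2.87], [-0.86, 2.18], [0.17, 2.46], [-1.51, 4.65], [0.06, 2.69], [-2.65, 2.65]. Speed limits (rad/s): [2.57, 2.57, 3.01, 3.14, 3.14, 3.14].

INTERFACE

Orientations are given as a rotation vector (axis times angle).
In Python, from plant import env gives the robot as it stands.
- The arm moves only by the tool servo_tool, never from a script. Its argument "targets" is a list that holds one entry, the list of rows, each a list of 7 numbers: the gripper's target within -1 to 1 (shut at 1, half-way at 0, fully open at -1), then the shift along the tool's x, y, z in cm, then the turn, a rotation vector about the tool's x, y, z in rad. In form: [[[grip, dx, dy, dz, wx, wy, wz], ...]]. A call has 1 to 12 rows; each row is the pose to reach, as a shift and turn from the pose measured when the call began, along the tool's axes at that moment; what a row does not reach only later rows make up. A row lasts 1/10 s, in which the tool goes at most 50 mm and 8.59 degrees, less where a joint would pass 70% of its speed; a pose out of reach is approached as far as the arm can. A call with a gripper value outside its range is refused whole. The fingers move at their own pace and stop on an object; "newtons" is the grip in N (left out, the last holds). Time passes only in rows, so rows that repeat a pose let the fingers close. It gives the time, the measured TCP pose, the force and the opening at its end, in the units of the state.
- env.read_state(): the state, without advancing time (a new reading comes with each control period).
- env.capture(name): name is "scene" or "top" or "wrist"; returns the picture (480x640x3 uint8, red, green, blue); there is no depth.
- env.camera_params(name): a dict with "fx", "fy", "cx", "cy" (pixels), "k1" (the pictures are not rectified: a ray, as slopes to the right and down, at radius r is drawn at 1 + k1 r^2 times it, then the intrinsics apply), "view" (4x4, takes a point from world to camera coordinates). Camera axes: x right, y up, looking along -z (the intrinsics and any distortion apply to the point x, -y, -z); pixel columns grow to the right and rows downward; lengths in mm; the calibration is good to about 2 mm. A picture is of the moment at which its call begins: read the wrist's pose just before it. camera_params takes no time and is no camera call; for the wrist camera it gives the pose at the moment of the call.
- env.close_job(): hands the job in, once; it reports no verdict.
The state is a dict: "clock": time; "joints": joint angles; "joint_velocities": joint speeds; "joint_efforts": joint torques, N m; "ee_pos": TCP position; "tool_rot": TCP orientation; "ft_force": force on the tool from outside, world axes, zero at the start; "torque": the same for the moment, N m; "gripper_width": opening from 0.0 (shut) to 1.0 (fully open).
Only numpy, scipy, OpenCV 4.12 (cv2) and the standard library are available. Lean on these libraries where they do the work, as an engineer would, in place of code of your own. Each camera call takes 0.05 s, during which the arm holds its last target. There are 200 camera calls.

## Working session

There is one attempt and no reset: what is moved stays moved. The work goes in short steps, Python scripts to look and compute and a tool call to move; the robot and the scene stay as the last step left them, time stands still between calls to the robot, and variables do not carry over. Pictures are saved under pics/ and viewed, about 8 in all and at most 12, crops included, and the job is handed in when it is done.

Besides the shell and the picture viewer there is one more tool, called after "Emit:" in YAML: its name, and indented under it one key for each argument. servo_tool: Moves the arm, as the interface text tells. Its arguments: {"type":"object","properties":{"targets":{"type":"array","items":{"type":"array","items":{"type":"array","items":{"type":"number"}}}},"newtons":{"type":"number"}},"required":["targets"]}

```bash
mkdir -p pics; python3 - <<'E'
from plant import env
import cv2
for n in("scene","top"):
    cv2.imwrite(f"pics/{n}0.png",env.capture(n)[:,:,::-1]); p=env.camera_params(n); print(n,p)
print(env.tips_ahead,env.read_state())
E
```

```text
scene {'fx': 475.8924314813297, 'fy': 475.8924314813297, 'cx': 326.48744928563406, 'cy': 243.2651917452589, 'k1': -0.00040820394317967184, 'view': array([[-5.03600358e-01,  8.63785779e-01,  1.61495592e-02,
         3.01827789e+02],
       [-5.39279215e-01, -3.28902189e-01,  7.75242722e-01,
         2.08886564e+02],
       [ 6.74955264e-01,  3.81703391e-01,  6.31456977e-01,
        -1.80880302e+03],
       [ 0.00000000e+00,  0.00000000e+00,  0.00000000e+00,
         1.00000000e+00]])}
top {'fx': 521.4699454082606, 'fy': 521.4699454082606, 'cx': 329.5836920844763, 'cy': 245.41128946419437, 'k1': -0.04191514915591992, 'view': array([[ 3.30030976e-03, -9.99985671e-01,  4.21506114e-03,
        -3.52161798e+01],
       [ 9.84992158e-01,  3.97815873e-03,  1.72553247e-01,
        -5.23926657e+02],
       [-1.72567543e-01,  3.58232300e-03,  9.84991173e-01,
        -1.27585507e+03],
       [ 0.00000000e+00,  0.00000000e+00,  0.00000000e+00,
         1.00000000e+00]])}
173.4 {'clock': 0.1, 'joints': array([-1.29071179e+00,  9.17905738e-02,  1.23176119e+00,  3.47774460e-05,
        1.81981182e+00, -5.67086931e-02]), 'joint_velocities': array([-4.85280394e-04, -8.70059473e-05, -3.22321024e-03,  1.34973264e-04,
        9.26471707e-04,  3.56186619e-06]), 'joint_efforts': array([ 3.14524172e-03, -4.60219932e+01, -4.19216824e+01,  1.64717392e-05,
        1.06372384e-02,  4.36066910e-05]), 'ee_pos': array([ 198.29047722, -566.34217932,  403.66189632]), 'tool_rot': array([-3.09541312e+00, -5.26254393e-01,  2.57274973e-04]), 'ft_force': array([ 0.15958863,  0.3864697 , -0.09647681]), 'torque': array([ 0.00145951,  0.00737501, -0.03465369]), 'gripper_width': 0.9997425034818518}
```

View pics/top0.png

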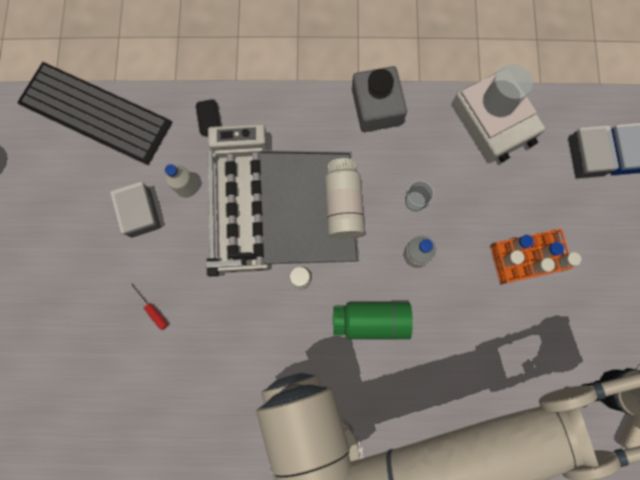

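View pics/scene0.png

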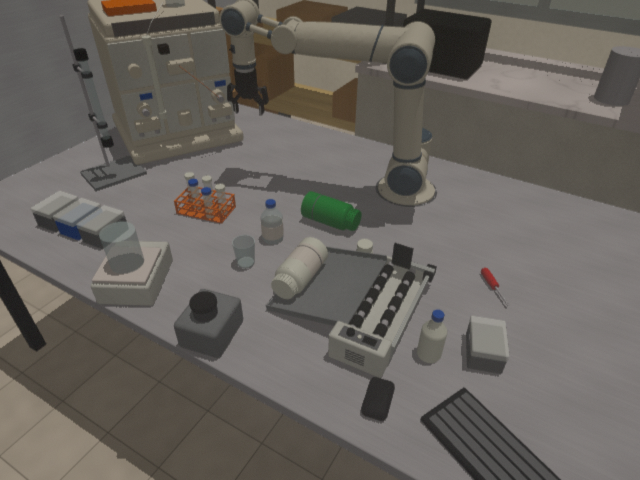

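Top view: the unit is at about (200–360, 125–275). Unit +x points image-left, unit +y points down towards the robot. The white bottle is at (345,197) with its cap at the far end. The jar (300,277) and the green bottle (370,320) stand near the guide end. Next I'll enlarge this region.

```bash
python3 - <<'E'
import cv2
a=cv2.imread("pics/top0.png")[115:285,195:375]
cv2.imwrite("pics/crop0.png",cv2.resize(a,None,fx=3.5,fy=3.5,interpolation=cv2.INTER_CUBIC))
E
```

```text
(no output)
```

View pics/crop0.png

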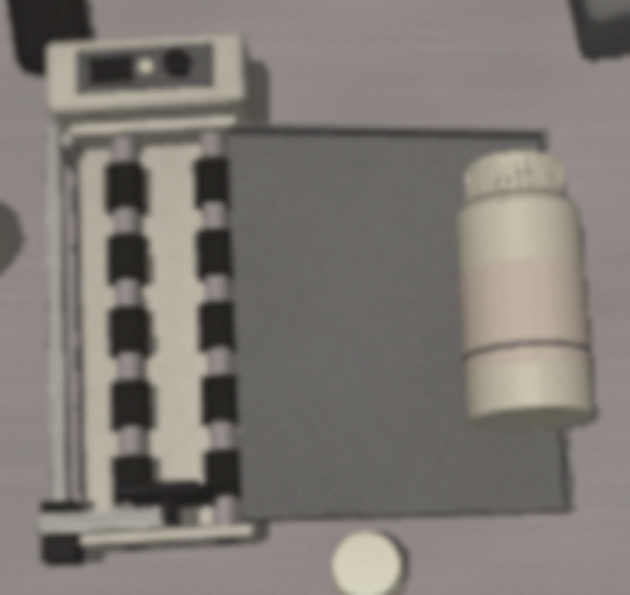

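```bash
cat > h.py <<'E'
import numpy as np,cv2
from plant import env
from scipy.spatial.transform import Rotation as R
def ray(n,uv):
    p=env.camera_params(n);V=p["view"]
    d=np.array([(uv[0]-p["cx"])/p["fx"],(uv[1]-p["cy"])/p["fy"]]);s=d.copy()
    for _ in range(10): s=d/(1+p["k1"]*(s@s))
    o=-V[:3,:3].T@V[:3,3]; return o,V[:3,:3].T@np.array([s[0],-s[1],-1])
def onz(n,uv,z):
    o,d=ray(n,uv); return o+d*(z-o[2])/d[2]
E
python3 - <<'E'
from h import *
f=lambda u,v:(195+(u+.5)/3.5-.5,115+(v+.5)/3.5-.5)
o,_=ray("top",(300,200));print("cam",o)
obs=[(127,184,132,-110,58),(129,258,132,-55,58),(131,331,132,0,58),(133,404,132,55,58),
(216,182,66,-110,58),(217,254,66,-55,58),(219,326,66,0,58),(221,399,66,55,58),(223,471,66,110,58),
(545,131,-180,-145,22),(571,511,-180,145,22)]
W=np.array([onz("top",f(u,v),z)[:2] for u,v,_,_,z in obs]);U=np.array([o[2:4] for o in obs],float)
wc,uc=W.mean(0),U.mean(0);H=(U-uc).T@(W-wc);a=np.arctan2(H[0,1]-H[1,0],H[0,0]+H[1,1])
M=np.array([[np.cos(a),-np.sin(a)],[np.sin(a),np.cos(a)]]);t=wc-M@uc
print("yaw",a,np.degrees(a),"t",t);print(np.round(W-(U@M.T+t),1))
np.save("unit.npy",[a,*t])
def un(p):return np.round(M.T@(p[:2]-t),1)
for nm,(u,v),z in [("baseR",(593,415),60),("baseL",(468,415),60),("bodytopL",(460,208),60),("bodytopR",(577,208),60),("capTop",(512,152),75),("jar",(366,565),60),("guide topL",(132,490),139),("guide topR",(215,490),139)]:
    w=onz("top",f(u,v),z);print(nm,np.round(w[:2],1),un(w))
for nm,uv,z in[("beaker",(419,195),85),("glass cap",(426,246),145),("wash cap",(172,170),150),("green",(372,320),90),("greenR",(411,320),45)]:
    w=onz("top",uv,z);print(nm,np.round(w[:2],1),un(w))
for u in [(-180,0),(99,0),(-157,0),(100,160),(230,-100)]: print(u,np.round(M@np.array(u)+t,1))
E
```

```text
cam [ 296.0086978   -28.56088678 1347.25966654]
yaw 1.6325415598553488 93.53774125941555 t [623.14288831  84.07719453]
[[ 1.1 -0.4]
 [-0.6 -0.7]
 [-0.7 -0.8]
 [ 0.1 -0.8]
 [-1.3 -0.3]
 [-1.5  0.8]
 [-0.8  1.2]
 [-0.   1.6]
 [ 2.2  2.1]
 [ 2.3 -1.3]
 [-0.8 -1.4]]
baseR [ 553.1 -120. ] [-199.3   82.5]
baseL [552.7 -30.1] [-109.6   77.4]
bodytopL [707.6 -23.6] [-112.7  -77.7]
bodytopR [ 708.  -109.5] [-198.5  -72.8]
capTop [745.6 -61.4] [-152.8 -113.2]
jar [444.   41.8] [-31.1 181.4]
guide topL [484.8 195.1] [119.4 131.2]
guide topR [485.  139.4] [ 63.7 134.5]
beaker [ 646.3 -256.8] [-341.6   -2.1]
glass cap [ 506.2 -259.1] [-335.3  137.9]
wash cap [688.  345.9] [257.3 -80.9]
green [ 335.6 -135.2] [-201.1  300.5]
greenR [ 337.2 -235.8] [-301.6  305.1]
(-180, 0) [634.2 -95.6]
(99, 0) [617.  182.9]
(-157, 0) [632.8 -72.6]
(100, 160) [457.3 174. ]
(230, -100) [708.8 319.8]
```

The unit pose fits to about 2 mm: yaw 93.5°, origin (623, 84). The bottle sits at unit y≈+3. I'll fly to behind the bottle with the jaws spread along its axis, so tool x = unit x.

```bash
cat >> h.py <<'E'
def go(ux,uy,z,yaw_extra=0):
    """tool-axis shift (cm) and turn to bring the TCP to unit (ux,uy), height z, tool x along unit x"""
    a,tx,ty=np.load("unit.npy");s=env.read_state();T=R.from_rotvec(s["tool_rot"])
    M=R.from_euler("z",a).as_matrix();p=M@[ux,uy,0]+[tx,ty,0];p[2]=z
    G=R.from_matrix(M@np.diag([1.,-1,-1]))*R.from_euler("z",yaw_extra)
    u=M.T@(s["ee_pos"]-[tx,ty,0])
    print("clock",round(s["clock"],2),"now unit",np.round(u,1),"F unit",np.round(M.T@s["ft_force"],1),"shift cm",np.round(T.inv().apply(p-s["ee_pos"])/10,2),"turn",np.round((T.inv()*G).as_rotvec(),3))
E
python3 -c "
from h import *
go(-240,3,380)"
```

```text
clock 0.1 now unit [-623.   464.2  403.7] F unit [ 0.4 -0.2 -0.1] shift cm [ 54.79 -24.33   2.42] turn [-1.000e-03 -1.000e-03 -1.296e+00]
```

Emit:
servo_tool:
  targets:
    - [[-1,4.5,-2,0.2,0,0,-0.1],[-1,9,-4,0.4,0,0,-0.2],[-1,13.5,-6,0.6,0,0,-0.32],[-1,18,-8,0.8,0,0,-0.43],[-1,22.5,-10,1,0,0,-0.54],[-1,27,-12,1.2,0,0,-0.65],[-1,31.5,-14,1.4,0,0,-0.76],[-1,36,-16,1.6,0,0,-0.87],[-1,40.5,-18,1.8,0,0,-0.98],[-1,45,-20,2,0,0,-1.09],[-1,49.5,-22,2.2,0,0,-1.2],[-1,54,-24,2.4,0,0,-1.296]]

```text
clock: 1.3
ee_pos: [629.8, -159.6, 379.4]
tool_rot: [-2.145, -2.292, -0.001]
ft_force: [1.0, -1.1, 0.2]
gripper_width: 0.999
```

```bash
python3 -c "
from h import *
go(-240,3,215.4)"
```

```text
clock 1.3 now unit [-243.6    8.4  379.4] F unit [-1.2 -0.9  0.2] shift cm [ 0.33  0.56 16.4 ] turn [-0.001 -0.002  0.005]
```

Emit:
servo_tool:
  targets:
    - [[-1,0.1,0.2,4,0,0,0],[-1,0.2,0.4,8,0,0,0],[-1,0.3,0.5,11,0,0,0],[-1,0.3,0.5,13.5,0,0,0],[-1,0.3,0.5,15.5,0,0,0],[-1,0.3,0.5,16.4,0,0,0],[-1,0.3,0.5,16.4,0,0,0]]

```text
clock: 2.0
ee_pos: [633.9, -155.8, 213.3]
tool_rot: [-2.143, -2.29, 0.002]
ft_force: [0.3, 0.1, -0.1]
gripper_width: 1.0
```

```bash
python3 -c "
from h import *
go(-214,3,215.4)
im=env.capture('scene')[:,:,::-1]
cv2.imwrite('pics/s1.png',cv2.resize(im[140:380,180:450],None,fx=2.2,fy=2.2,interpolation=cv2.INTER_CUBIC))"
```

```text
clock 2.0 now unit [-240.1    4.1  213.3] F unit [ 0.1 -0.3 -0.1] shift cm [ 2.61  0.12 -0.21] turn [-0.005 -0.003  0.005]
```

View pics/s1.png

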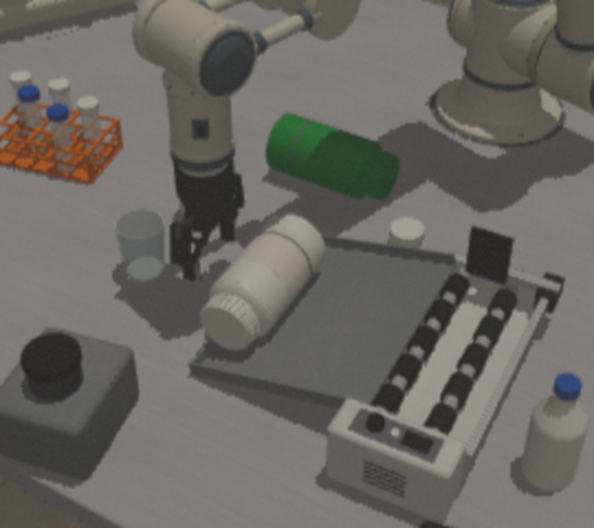

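The open fingers stand behind the bottle, clear of the beaker; the near tip is at crop (190,275). I'll advance gently to contact.

Emit:
servo_tool:
  targets:
    - [[-1,0.8,0.1,-0.2,0,0,0.005],[-1,1.6,0.1,-0.2,0,0,0.005],[-1,2.1,0.1,-0.2,0,0,0.005],[-1,2.4,0.1,-0.2,0,0,0.005],[-1,2.6,0.1,-0.2,0,0,0.005],[-1,2.8,0.1,-0.2,0,0,0.005],[-1,3.0,0.1,-0.25,0,0,0.005],[-1,3.2,0.1,-0.3,0,0,0.005]]

```text
clock: 2.85
ee_pos: [633.2, -124.5, 218.5]
tool_rot: [-2.151, -2.287, 0.002]
ft_force: [-0.4, -3.4, 3.0]
gripper_width: 0.998
```

```bash
python3 -c "
from h import *
go(-207,3,216)
o,d=ray('scene',(266.4,265));a,tx,ty=np.load('unit.npy');M=R.from_euler('z',a).as_matrix()
o=M.T@(o-[tx,ty,0]);d=M.T@d
print('tip',o+d*(-51-o[1])/d[1])"
```

```text
clock 2.85 now unit [-208.8    2.8  218.5] F unit [-3.3  0.6  3. ] shift cm [ 0.18 -0.02  0.25] turn [-0.002 -0.001 -0.001]
tip [-235.4389928   -51.           66.83383834]
```

The upward force component shows the open tips touch above the bottle's centre. I'll back off slowly, half-close so the tips extend, tilt the hand 12° so the fingers are square to the ramp, and push along the slope from lower down.

Emit:
servo_tool:
  targets:
    - [[-1,-0.1,0,0,0,0,0],[-1,-0.2,0,0,0,0,0],[-1,-0.3,0,0,0,0,0],[-1,-0.4,0,0,0,0,0],[-1,-0.5,0,0,0,0,0],[-1,-0.7,0,0,0,0,0],[-1,-0.9,0,0,0,0,0],[-1,-1.5,0,0,0,0,0],[-1,-2.4,0,0,0,0,0],[-0.2,-3.0,0,0,0,0,0]]

```text
clock: 3.85
ee_pos: [635.0, -155.5, 218.5]
tool_rot: [-2.152, -2.287, 0.002]
ft_force: [0.3, -0.2, -0.5]
gripper_width: 0.853
```

```bash
cat >> h.py <<'E'
def gor(xr,uy,zr,tilt=np.radians(12)):
    """same for ramp coordinates of the TCP, hand square to the ramp"""
    a,tx,ty=np.load("unit.npy");s=env.read_state();T=R.from_rotvec(s["tool_rot"])
    U=R.from_euler("z",a).as_matrix();M=U@R.from_euler("y",-tilt).as_matrix()
    f=U@[-180,0,8]+[tx,ty,0];p=f+M@[xr,uy,zr];G=R.from_matrix(M@np.diag([1.,-1,-1]))
    print("clock",round(s["clock"],2),"now ramp",np.round(M.T@(s["ee_pos"]-f),1),"F ramp",np.round(M.T@s["ft_force"],1),"grip",round(s["gripper_width"],2),"shift cm",np.round(T.inv().apply(p-s["ee_pos"])/10,2),"turn",np.round((T.inv()*G).as_rotvec(),3))
E
python3 -c "
from h import *
gor(-42,3,196)"
```

```text
clock 3.85 now ramp [-14.8   2.9 218.3] F ramp [-0.3 -0.2 -0.4] grip 0.85 shift cm [-2.2   0.    2.75] turn [-0.002  0.209 -0.001]
```

Emit:
servo_tool:
  targets:
    - [[-0.2,-0.8,0,0.4,0,0.07,0],[-0.2,-1.6,0,1.2,0,0.14,0],[-0.2,-2.2,0,2,0,0.209,0],[-0.2,-2.2,0,2.75,0,0.209,0],[-0.2,-2.2,0,2.75,0,0.209,0],[-0.2,-2.2,0,2.75,0,0.209,0]]

```text
clock: 4.45
ee_pos: [636.3, -177.2, 190.9]
tool_rot: [-2.043, -2.171, -0.211]
ft_force: [-0.2, 0.4, 0.1]
gripper_width: 0.6
```

```bash
python3 -c "
from h import *
gor(-24,3,196)
im=env.capture('scene')[:,:,::-1]
cv2.imwrite('pics/s2.png',cv2.resize(im[190:330,200:390],None,fx=3.5,fy=3.5,interpolation=cv2.INTER_CUBIC))"
```

```text
clock 4.45 now ramp [-41.8   3.  195.9] F ramp [0.4 0.2 0. ] grip 0.6 shift cm [ 1.78 -0.   -0.01] turn [-0.002  0.001 -0.001]
```

View pics/s2.png

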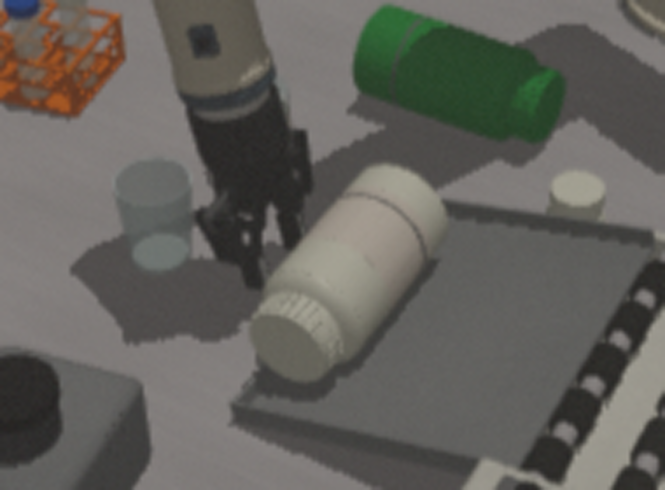

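The fingers now sit low behind the bottle, which is still at the foot lip. I'll creep into contact.

Emit:
servo_tool:
  targets:
    - [[-0.2,0.7,0,0,0,0,0],[-0.2,1.3,0,0,0,0,0],[-0.2,1.6,0,0,0,0,0],[-0.2,1.8,0,0,0,0,0],[-0.2,2.0,0,0,0,0,0],[-0.2,2.2,0,0,0,0,0],[-0.2,2.4,0,0,0,0,0],[-0.2,2.6,0,0,0,0,0]]

```text
clock: 5.3
ee_pos: [634.9, -152.2, 197.1]
tool_rot: [-2.044, -2.172, -0.211]
ft_force: [-0.3, -3.1, 0.6]
gripper_width: 0.603
```

```bash
python3 -c "
from h import *
gor(24,3,196)"
```

```text
clock 5.3 now ramp [-16.    2.8 196.7] F ramp [-2.8  0.5  1.3] grip 0.6 shift cm [ 4.   -0.02  0.06] turn [-0.001  0.003 -0.001]
```

Contact is mostly along the slope (−2.8 N). I'll push on at about 35 mm/s.

Emit:
servo_tool:
  targets:
    - [[-0.2,0.2,0,0,0,0,0],[-0.2,0.5,0,0,0,0,0],[-0.2,0.85,0,0,0,0,0],[-0.2,1.2,0,0,0,0,0],[-0.2,1.55,0,0,0,0,0],[-0.2,1.9,0,0,0,0,0],[-0.2,2.25,0,0,0,0,0],[-0.2,2.6,0,0,0,0,0],[-0.2,2.95,0,0,0,0,0],[-0.2,3.3,0,0,0,0,0],[-0.2,3.6,0,0,0,0,0],[-0.2,3.8,0,0,0,0,0]]

```text
clock: 6.5
ee_pos: [632.6, -114.7, 205.0]
tool_rot: [-2.044, -2.172, -0.211]
ft_force: [-0.1, -2.7, 0.3]
gripper_width: 0.6
```

```bash
python3 -c "
from h import *
gor(62,3,196)
im=env.capture('top')[:,:,::-1]
cv2.imwrite('pics/t2.png',cv2.resize(im[115:285,195:395],None,fx=3.5,fy=3.5,interpolation=cv2.INTER_CUBIC))"
```

```text
clock 6.5 now ramp [ 22.4   2.8 196.6] F ramp [-2.6  0.3  0.9] grip 0.6 shift cm [ 3.96 -0.03  0.05] turn [-0.001  0.002 -0.001]
```

View pics/t2.png

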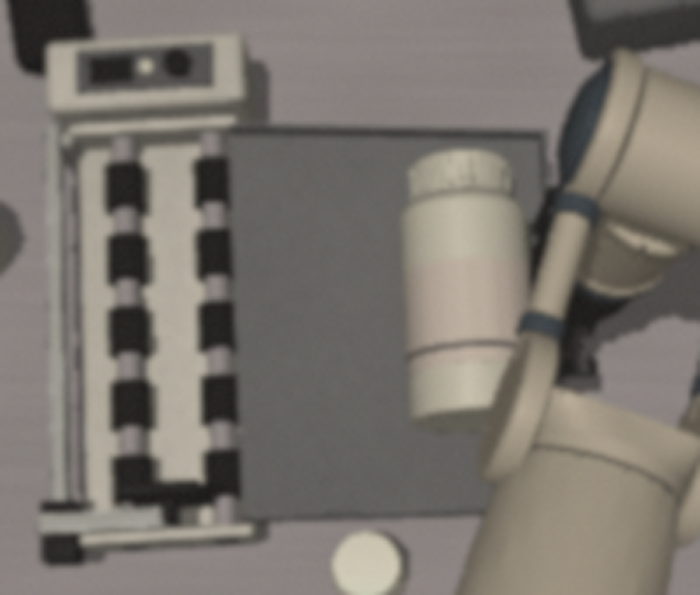

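The bottle has moved up and is still parallel (left edge 403 to 410, same lean as before). Continuing.

Emit:
servo_tool:
  targets:
    - [[-0.2,0.2,0,0,0,0,0],[-0.2,0.5,0,0,0,0,0],[-0.2,0.9,0,0,0,0,0],[-0.2,1.3,0,0,0,0,0],[-0.2,1.7,0,0,0,0,0],[-0.2,2.1,0,0,0,0,0],[-0.2,2.5,0,0,0,0,0],[-0.2,2.9,0,0,0,0,0],[-0.2,3.3,0,0,0,0,0],[-0.2,3.7,0,0,0,0,0],[-0.2,4.0,0,0,0,0,0],[-0.2,4.2,0,0,0,0,0]]

```text
clock: 7.75
ee_pos: [630.1, -73.1, 213.7]
tool_rot: [-2.043, -2.172, -0.211]
ft_force: [-0.2, -2.5, -0.6]
gripper_width: 0.599
```

Emit:
servo_tool:
  targets:
    - [[-0.2,0.2,0,0,0,0,0],[-0.2,0.5,0,0,0,0,0],[-0.2,0.9,0,0,0,0,0],[-0.2,1.3,0,0,0,0,0],[-0.2,1.7,0,0,0,0,0],[-0.2,2.1,0,0,0,0,0],[-0.2,2.5,0,0,0,0,0],[-0.2,2.9,0,0,0,0,0],[-0.2,3.3,0,0,0,0,0],[-0.2,3.7,0,0,0,0,0],[-0.2,4.0,0,0,0,0,0],[-0.2,4.2,0,0,0,0,0]]

```text
clock: 8.95
ee_pos: [627.6, -31.7, 222.5]
tool_rot: [-2.043, -2.173, -0.212]
ft_force: [0.2, -4.0, 1.3]
gripper_width: 0.601
```

```bash
python3 -c "
from h import *
gor(150,3,196)"
```

```text
clock 8.95 now ramp [107.4   2.7 196.4] F ramp [-3.6  0.   2.1] grip 0.6 shift cm [ 4.26 -0.04  0.03] turn [-0.001  0.002 -0.001]
```

Emit:
servo_tool:
  targets:
    - [[-0.2,0.2,0,0,0,0,0],[-0.2,0.5,0,0,0,0,0],[-0.2,0.9,0,0,0,0,0],[-0.2,1.3,0,0,0,0,0],[-0.2,1.7,0,0,0,0,0],[-0.2,2.1,0,0,0,0,0],[-0.2,2.5,0,0,0,0,0],[-0.2,2.9,0,0,0,0,0],[-0.2,3.3,0,0,0,0,0],[-0.2,3.7,0,0,0,0,0],[-0.2,4.0,0,0,0,0,0],[-0.2,4.2,0,0,0,0,0]]

```text
clock: 10.15
ee_pos: [625.1, 9.7, 231.2]
tool_rot: [-2.043, -2.173, -0.212]
ft_force: [-0.2, -3.8, 0.9]
gripper_width: 0.603
```

Emit:
servo_tool:
  targets:
    - [[-0.2,0.2,0,0,0,0,0],[-0.2,0.5,0,0,0,0,0],[-0.2,0.8,0,0,0,0,0],[-0.2,1.1,0,0,0,0,0],[-0.2,1.4,0,0,0,0,0],[-0.2,1.7,0,0,0,0,0],[-0.2,2.0,0,0,0,0,0],[-0.2,2.3,0,0,0,0,0],[-0.2,2.6,0,0,0,0,0],[-0.2,2.9,0,0,0,0,0],[-0.2,3.2,0,0,0,0,0],[-0.2,3.4,0,0,0,0,0]]

```text
clock: 11.35
ee_pos: [623.0, 43.2, 238.2]
tool_rot: [-2.043, -2.173, -0.212]
ft_force: [0.2, -4.2, 0.8]
gripper_width: 0.603
```

```bash
python3 -c "
from h import *
gor(205,3,196)
im=env.capture('top')[:,:,::-1]
cv2.imwrite('pics/t3.png',cv2.resize(im[115:285,195:395],None,fx=3.5,fy=3.5,interpolation=cv2.INTER_CUBIC))"
```

```text
clock 11.35 now ramp [184.    2.6 196.2] F ramp [-4.   0.1  1.6] grip 0.6 shift cm [ 2.1  -0.04  0.02] turn [-0.001  0.002 -0.   ]
```

View pics/t3.png

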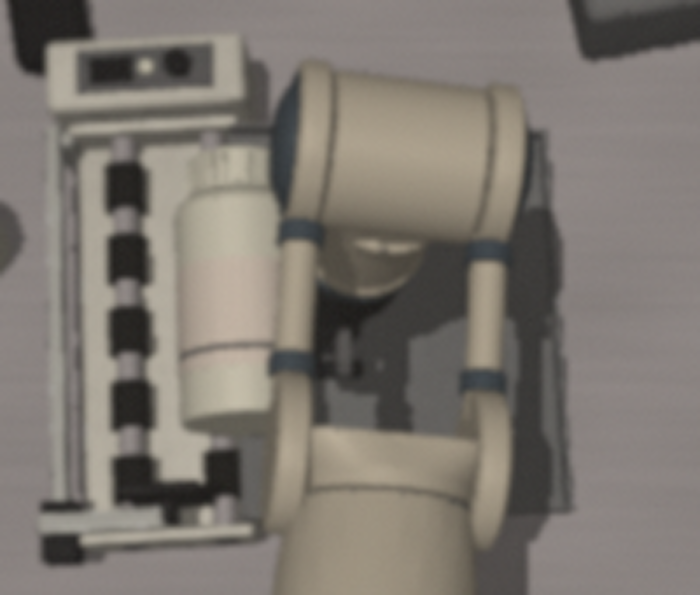

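The bottle is square and near the crest. Now slowly over the top.

Emit:
servo_tool:
  targets:
    - [[-0.2,0.15,0,0,0,0,0],[-0.2,0.35,0,0,0,0,0],[-0.2,0.6,0,0,0,0,0],[-0.2,0.85,0,0,0,0,0],[-0.2,1.1,0,0,0,0,0],[-0.2,1.35,0,0,0,0,0],[-0.2,1.6,0,0,0,0,0],[-0.2,1.85,0,0,0,0,0],[-0.2,2.1,0,0,0,0,0],[-0.2,2.35,0,0,0,0,0],[-0.2,2.6,0,0,0,0,0],[-0.2,2.85,0,0,0,0,0]]

```text
clock: 12.6
ee_pos: [621.2, 71.8, 244.1]
tool_rot: [-2.042, -2.173, -0.212]
ft_force: [-0.8, -1.2, 0.1]
gripper_width: 0.598
```

```bash
python3 -c "
from h import *
gor(225,3,196)"
```

```text
clock 12.6 now ramp [213.3   2.7 196. ] F ramp [-1.1  0.8  0.3] grip 0.6 shift cm [ 1.17 -0.03  0.  ] turn [-0.001  0.001  0.   ]
```

Probably over. I'll follow about 8 mm further, hold briefly and check the force.

Emit:
servo_tool:
  targets:
    - [[-0.2,0.2,0,0,0,0,0],[-0.2,0.4,0,0,0,0,0],[-0.2,0.6,0,0,0,0,0],[-0.2,0.8,0,0,0,0,0],[-0.2,0.8,0,0,0,0,0],[-0.2,0.8,0,0,0,0,0],[-0.2,0.8,0,0,0,0,0]]

```text
clock: 13.3
ee_pos: [620.7, 79.5, 245.7]
tool_rot: [-2.042, -2.173, -0.212]
ft_force: [0.7, -0.4, 0.3]
gripper_width: 0.602
```

```bash
python3 -c "
from h import *
gor(225,3,196)
im=env.capture('scene')[:,:,::-1]
cv2.imwrite('pics/s3.png',cv2.resize(im[180:370,250:460],None,fx=3,fy=3,interpolation=cv2.INTER_CUBIC))"
```

```text
clock 13.3 now ramp [221.2   2.7 196. ] F ramp [-0.4 -0.7  0.4] grip 0.6 shift cm [ 0.38 -0.03  0.  ] turn [-0.001  0.001  0.   ]
```

View pics/s3.png

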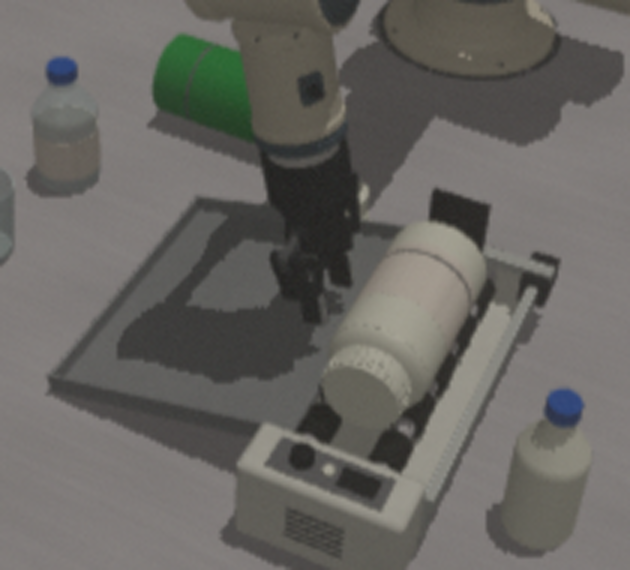

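The bottle lies between the rollers, clear of the fingers. I'll retreat back and up, straighten the hand and shut the jaws.

Emit:
servo_tool:
  targets:
    - [[-0.2,-0.6,0,0,0,0,0],[-0.2,-1.8,0,-0.5,0,0,0],[-0.2,-2.5,0,-3,0,0,0],[-0.2,-2.5,0,-6,0,0,0],[-0.2,-2.5,0,-9,0,0,0],[0.5,-2.5,0,-12,0,-0.1,0],[1,-2.5,0,-13,0,-0.209,0],[1,-2.5,0,-13,0,-0.209,0]]

```text
clock: 14.15
ee_pos: [624.2, 27.6, 371.1]
tool_rot: [2.148, 2.286, 0.001]
ft_force: [0.2, 0.2, -0.2]
gripper_width: 0.092
```

```bash
python3 -c "
from h import *
go(92,185,360)"
```

```text
clock 14.15 now unit [-56.4   2.4 371.1] F unit [ 0.2 -0.2 -0.2] shift cm [ 14.85 -18.25   0.99] turn [0.004 0.003 0.   ]
```

Emit:
servo_tool:
  targets:
    - [[1,2.5,-3.1,0.2,0,0,0],[1,5,-6.1,0.3,0,0,0],[1,7.5,-9.2,0.5,0,0,0],[1,10,-12.2,0.7,0,0,0],[1,12.5,-15.3,0.9,0,0,0],[1,15,-18.25,1,0,0,0],[1,15,-18.25,1,0,0,0]]

```text
clock: 14.85
ee_pos: [430.1, 167.7, 358.8]
tool_rot: [-2.147, -2.293, -0.002]
ft_force: [1.5, -0.4, -0.2]
gripper_width: 0.002
```

```bash
python3 -c "
from h import *
go(95,185,288)
im=env.capture('top')[:,:,::-1]
cv2.imwrite('pics/t4.png',cv2.resize(im[115:285,195:395],None,fx=3.5,fy=3.5,interpolation=cv2.INTER_CUBIC))"
```

```text
clock 14.85 now unit [ 95.4 187.5 358.8] F unit [-0.4 -1.4 -0.2] shift cm [-0.05  0.25  7.08] turn [ 0.001 -0.001  0.004]
```

View pics/t4.png

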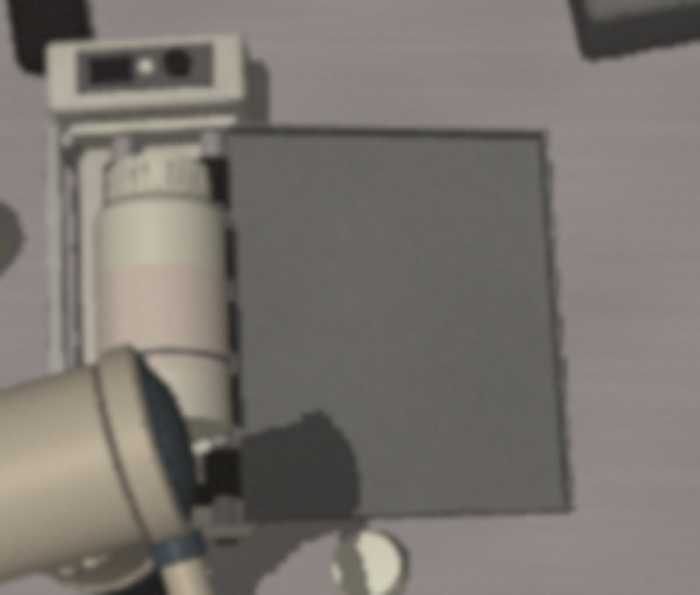

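The bottle is seated (edges at 97 and 224 px, parallel to the rollers). I'll lower the shut fingers behind the guide, tips at about z 114.

Emit:
servo_tool:
  targets:
    - [[1,0,0.2,2.5,0,0,0],[1,0,0.2,5,0,0,0],[1,0,0.2,6.5,0,0,0],[1,0,0.2,7.1,0,0,0],[1,0,0.7,7.1,0,0,0],[1,0,1.0,7.1,0,0,0]]

```text
clock: 15.5
ee_pos: [442.4, 167.3, 288.9]
tool_rot: [2.147, 2.29, 0.004]
ft_force: [0.1, 0.4, 0.3]
gripper_width: 0.003
```

```bash
python3 -c "
from h import *
go(95,160,288)
f=lambda u,v:(195+(u+.5)/3.5-.5,115+(v+.5)/3.5-.5)
a,tx,ty=np.load('unit.npy');M=R.from_euler('z',a).as_matrix()
for p,z in [((99,250),97),((225,250),97),((215,430),97)]: print(np.round(M.T@(onz('top',f(*p),z)-[tx,ty,0]),1))
im=env.capture('scene')[:,:,::-1]
cv2.imwrite('pics/s4.png',cv2.resize(im[150:330,300:480],None,fx=3.3,fy=3.3,interpolation=cv2.INTER_CUBIC))"
```

```text
clock 15.5 now unit [ 94.2 175.3 288.9] F unit [ 0.4 -0.1  0.3] shift cm [0.08 1.53 0.1 ] turn [ 0.003 -0.     0.003]
[145.8 -49.8  97. ]
[ 56.3 -44.5  97. ]
[67.7 85.2 97. ]
```

View pics/s4.png

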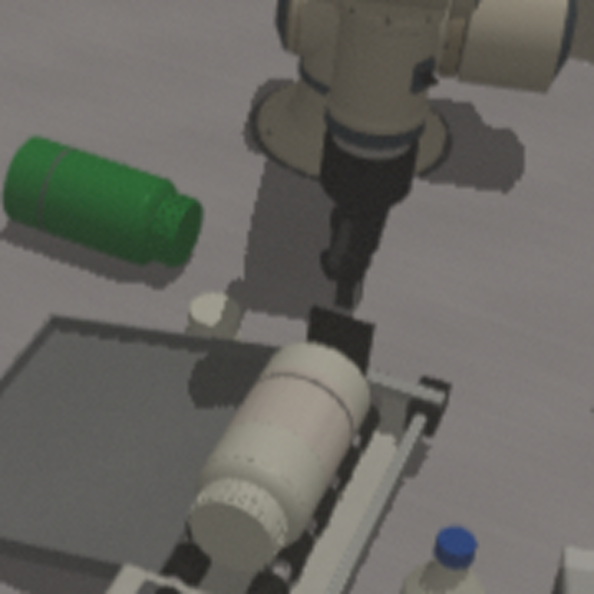

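The bottle centre is at unit x≈101 (seat 99). The fingertips are just behind the guide plate, so I'll push along −unit y.

Emit:
servo_tool:
  targets:
    - [[1,0,0.4,0,0,0,0],[1,0,0.8,0,0,0,0],[1,0,1.2,0,0,0,0],[1,0,1.6,0,0,0,0],[1,0,2.0,0,0,0,0],[1,0,2.4,0,0,0,0],[1,0,2.8,0,0,0,0],[1,0,3.2,0,0,0,0],[1,0,3.6,0,0,0,0],[1,0,4.0,0,0,0,0]]

```text
clock: 16.55
ee_pos: [482.8, 169.9, 289.3]
tool_rot: [2.147, 2.29, 0.004]
ft_force: [-0.4, 0.8, 1.0]
gripper_width: -0.001
```

```bash
python3 -c "
from h import *
go(95,105,288)"
```

```text
clock 16.55 now unit [ 94.4 134.8 289.3] F unit [0.8 0.4 1. ] shift cm [0.06 2.98 0.14] turn [ 0.004 -0.     0.003]
```

Emit:
servo_tool:
  targets:
    - [[1,0,0.4,0.1,0,0,0],[1,0,0.8,0.1,0,0,0],[1,0,1.2,0.1,0,0,0],[1,0,1.5,0.1,0,0,0],[1,0,1.8,0.1,0,0,0],[1,0,2.0,0.1,0,0,0]]

```text
clock: 17.15
ee_pos: [503.0, 171.2, 288.3]
tool_rot: [2.147, 2.29, 0.004]
ft_force: [-1.6, 0.4, -0.3]
gripper_width: -0.005
```

```bash
python3 -c "
from h import *
go(95,105,288)
im=env.capture('scene')[:,:,::-1]
cv2.imwrite('pics/s5.png',cv2.resize(im[190:310,330:450],None,fx=4.5,fy=4.5,interpolation=cv2.INTER_CUBIC))"
```

```text
clock 17.15 now unit [ 94.4 114.5 288.3] F unit [ 0.5  1.5 -0.3] shift cm [0.06 0.95 0.03] turn [ 0.004 -0.     0.003]
```

View pics/s5.png

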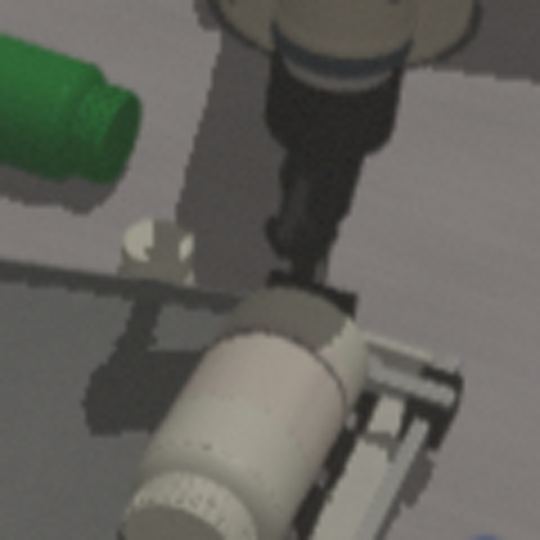

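The guide moves with the fingers (1.5 N, its friction) and is close to the base. I'll creep in and watch for the force to rise.

Emit:
servo_tool:
  targets:
    - [[1,0,0.2,0,0,0,0],[1,0,0.4,0,0,0,0],[1,0,0.6,0,0,0,0],[1,0,0.7,0,0,0,0]]

```text
clock: 17.6
ee_pos: [510.3, 171.7, 288.2]
tool_rot: [2.147, 2.29, 0.005]
ft_force: [-1.6, 0.2, -0.3]
gripper_width: -0.0
```

Emit:
servo_tool:
  targets:
    - [[1,0,0.1,0,0,0,0],[1,0,0.2,0,0,0,0],[1,0,0.3,0,0,0,0]]

```text
clock: 17.9
ee_pos: [512.9, 171.9, 288.3]
tool_rot: [2.148, 2.291, 0.002]
ft_force: [-5.4, 0.1, 1.8]
gripper_width: 0.006
```

```bash
python3 -c "
from h import *
for _ in range(4):
  go(95,105,288); env.capture('wrist')"
```

```text
clock 17.9 now unit [ 94.4 104.6 288.3] F unit [0.5 5.4 1.8] shift cm [ 0.06 -0.04  0.02] turn [ 0.002 -0.     0.003]
clock 17.95 now unit [ 94.4 104.5 288.3] F unit [0.2 4.9 2.5] shift cm [ 0.06 -0.05  0.03] turn [ 0.002 -0.     0.003]
clock 18.0 now unit [ 94.5 104.5 288.3] F unit [0.4 5.1 1.1] shift cm [ 0.05 -0.05  0.03] turn [ 0.002 -0.     0.003]
clock 18.05 now unit [ 94.5 104.5 288.3] F unit [0.1 5.4 2.1] shift cm [ 0.05 -0.05  0.03] turn [0.003 0.    0.003]
```

The force rose from 1.5 to 5.3 N at the expected place (face ≈ y 81, base measured 80–85), so the guide is against the base. I'll back off slowly, then lift.

Emit:
servo_tool:
  targets:
    - [[1,0,0,0,0,0,0],[1,0,0,0,0,0,0],[1,0,-0.3,0,0,0,0],[1,0,-0.9,0,0,0,0],[1,0,-2.2,0,0,0,0],[1,0,-4,-0.5,0,0,0],[1,0,-5,-4,0,0,0],[1,0,-6,-8,0,0,0],[1,-4,-8,-11,0,0,0],[1,-8,-10,-12,0,0,0],[1,-12,-12,-12,0,0,0],[1,-16,-14,-12,0,0,0]]

```text
clock: 19.3
ee_pos: [382.0, 2.1, 408.8]
tool_rot: [2.145, 2.29, 0.006]
ft_force: [1.2, -1.5, -0.7]
gripper_width: 0.001
```

Emit:
servo_tool:
  targets:
    - [[1,-4.5,0,0,0,0,0],[1,-9,0,0,0,0,0],[1,-13.5,0,0,0,0,0],[1,-18,0,0,0,0,0],[1,-18,0,0,0,0,0],[1,-18,0,0,0,0,0]]

```text
clock: 19.9
ee_pos: [393.4, -178.3, 408.7]
tool_rot: [2.148, 2.287, 0.006]
ft_force: [-0.7, 0.6, -0.4]
gripper_width: 0.002
```

```bash
python3 -c "
from h import *
go(-100,230,400)
im=env.capture('top')[:,:,::-1]
cv2.imwrite('pics/t6.png',cv2.resize(im[115:285,195:375],None,fx=3.5,fy=3.5,interpolation=cv2.INTER_CUBIC))"
```

```text
clock 19.9 now unit [-247.7  245.5  408.7] F unit [ 0.7  0.6 -0.4] shift cm [14.77  1.56  0.87] turn [0.006 0.    0.001]
```

View pics/t6.png

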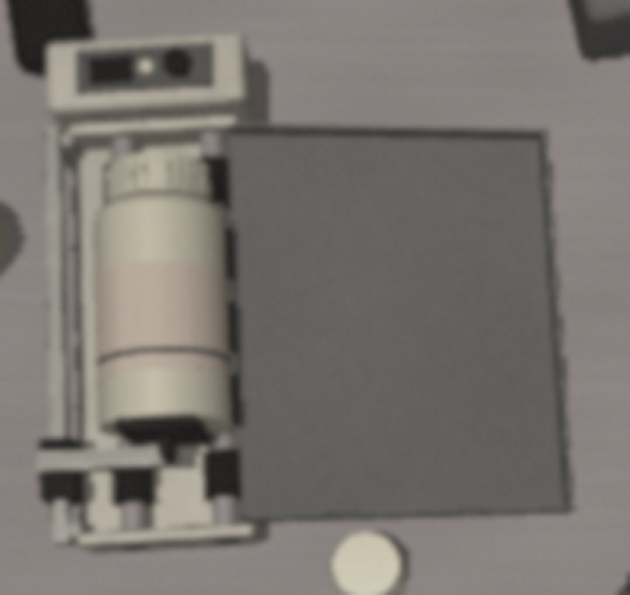

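The bottle is seated parallel to the rollers, the guide plate touches its base (≈(165,425)), and the jar at (366,565) has not moved. Handing in.

```bash
python3 -c "
from plant import env
env.close_job()"
```

```text
the job is handed in; nothing more can be done
```

I rolled the bottle up the ramp and over the front roller into its seat, using the fingertips only. I then pushed the end guide up to its base, took the hand away and handed the job in at about 20 s of the 64 s allowed.

**First contact:** my first touch was too high on the bottle, with an upward force of about 3 N. I backed off slowly, half-closed the jaws and tilted the hand 12° to match the ramp. After that the push stayed at about 2.5–4 N along the slope, and the bottle stayed straight in both pictures taken on the way.

**Last checks:**
- **Seat:** the bottle's axis measured about unit x 101 mm (seat at 99), parallel to the rollers in the top view. I measured it before moving the guide; the last picture shows the same position.
- **Guide:** the pushing force rose from 1.5 to about 5.3 N where the guide met the base, and the last picture shows no visible gap.
- **Bystanders:** the jar, nearest the guide, had not moved. I did not measure the other bystanders again, but the hand met no unexpected force.

**One disagreement:** at the start I measured the guide plate about 7 mm off the seat line across the rail. The plate is 56 mm wide, so I pushed it near its middle and it did not matter.

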